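Pack the sample containers into the crate beside the amber jar

ROBOT

A 6-joint arm with a two-finger parallel gripper is mounted at the origin on the work surface. World frame = base frame: x ahead of the robot, y to its left, z up, the work surface at z = 0. Lengths are in m, angles in rad, forces in N, time in s.
With the tool pointing down it reaches from about 0.275 to 1 m from the base axis. Payload 8.4 kg.
Tool frame: the origin (TCP) lies midway between the tips of the shut fingers; the grasp point (between the pads) lies 19 mm behind it (r.tcp_to_grasp is the distance from the TCP to the grasp point, in m); z points along the fingers, y is the line along which they close (so a half turn about z gives the same grasp; the last joint's range is limited). The gripper opens to 85 mm and grips with 20 to 120 N. Pads are 22 mm wide; open, the fingers measure 114 mm over their backs; the gripper's body (76 mm by 85 mm) begins 54 mm behind the grasp point. The pads swing forward as they close: fully open they stand 13 mm farther back than shut.
Start: joints at [1.105, 0.353, 1.633, -0, 1.155, -0.002], TCP at [0.28, 0.559, 0.231] pointing down, gripper open.
Joint ranges: [-2.63, 2.63], [-0.92, 2.1], [0.06, 2.66], [-1.3, 4.44], [0, 2.69], [-3.02, 3.02]. Speed limits (rad/s): [2.22, 2.22, 2.79, 3.14, 3.14, 3.14].

INTERFACE

Orientations are given as a unit quaternion [x, y, z, w].
In Python, from workcell import r, camera, search_frame, trace gives the robot as it stands.
- The arm moves only by the shell command python3 -m jog 'ROWS' [FORCE]. ROWS is JSON, one flat list of numbers, 7 for each row, row after row: the opening, from 0 (shut) to 1 (fully open), then the shift along the tool's x, y, z as a fraction of full scale, then the turn, a rotation vector about the tool's x, y, z as a fraction of full scale. In form: [hand, dx, dy, dz, rx, ry, rz, hand, dx, dy, dz, rx, ry, rz, ...]. A call has 1 to 20 rows; each row is the pose to reach, as a shift and turn from the pose commanded when the call began, along the tool's axes at that moment; what a row does not reach only later rows make up. Full scale, the value 1, is 0.3 m for a shift and 1.5 rad for a turn. A row lasts 1/8 s, in which the tool goes at most 62.5 mm and 10.7 degrees, less where a joint would pass 70% of its speed; a pose out of reach is approached as far as the arm can. A call with a number of a shift or a turn outside -1 to 1 is refused whole. A call with a gripper value outside its range is refused whole. The fingers move at their own pace and stop on an object; FORCE is the grip in N (left out, the last holds). Time passes only in rows, so rows that repeat a pose let the fingers close. It gives the time, the measured TCP pose, the force, the opening and the grip force at its end, in the units of the state.
- r.observe(): the state, without advancing time (a new reading comes with each control period).
- camera(name): name is "scene" or "top" or "wrist"; returns a dict with "image" (420x560x3 uint8, red, green, blue), "intrinsics" (3x3 intrinsics, pixels), "world_from_camera" (4x4, takes a point from camera to world coordinates); the wrist camera has in their place "mount" (4x4, takes a point from camera to tool coordinates, whose origin is the TCP and whose axes are the flange's). Camera axes: x right, y up, looking along -z (the intrinsics and any distortion apply to the point x, -y, -z); pixel columns grow to the right and rows downward; lengths in m; the calibration is good to about 2 mm. The wrist camera is an equidistant fisheye: a pixel r from the principal point sees the ray r / f radians off the axis. A picture is of the moment at which its call begins: read the wrist's pose just before it. There is no depth.
- r.hand_in(): hands the job in; it is judged then, once.
Trained networks look in the newest picture that a camera, given by its name, has taken for a name from the list of things; names that differ only in an ending like _2 or _b are one class to them, and where a whole thing is asked for, a point or a joint stands for the part that bears it (a point fixed in the world has none). Each returns a list of dicts, best first, with "confidence" (0 to 1); they miss things now and then, are a little off and sometimes report something else, mostly with a low value. They report only what shows in the picture. A call takes as long as a camera call. They do not tell look-alikes from the thing itself.
- search_frame(camera, query): "box" ([left, top, right, bottom] in pixels, round what is visible of it).
- trace(camera, query): "region" (420x560 bool, what is visible of it) and "box" ([left, top, right, bottom] in pixels, round what is visible of it).
The state is a dict: "time_s": time; "joint_positions": joint angles; "qvel": joint speeds; "joint_efforts": joint torques, N m; "eef_pos": TCP position; "orientation": TCP orientation; "contact_force": force on the tool from outside, world axes, zero at the start; "wrist_torque": the same for the moment, N m; "grip_width": opening from 0.0 (shut) to 1.0 (fully open); "finger_force": force on a finger pad.
Only numpy, scipy, OpenCV 4.12 (cv2) and the standard library are available. Lean on these libraries where they do the work, as an engineer would, in place of code of your own. Each camera call takes 0.05 s, during which the arm holds its last target. There are 200 camera calls.

TASK

Pack the tub with the orange lid, the blue jar and the green-lidded canister into the small grey crate next to the amber jar that already stands in one corner, so that all four stand upright and flat on the crate's floor. The jar and the canister are leaning in the slanted rack. Set everything down without dropping it, keep the amber jar standing in the crate, and do not disturb the other things on the bench.

Things in the scene. Friction and masses are not known exactly. Their poses are not given: they have to be found in the camera images.
- crate: Open square crate, grey with a green band round its rim, fixed. Inside 140 x 140 mm, outside 150 mm (161 over the band), walls and floor 5 mm, rim 45 mm above the bench, no dividers. Origin: centre of its underside, on the bench; x, y parallel to its walls, z up; any yaw. The four containers just fit two by two, with about 10 mm of play in all each way.
- amber_mid (a point): Amber round jar with a black cap and paper label, 62 mm diameter, 88 mm high, 0.3 kg, already standing in one corner of the crate (at the crate's -x, -y corner, 2 to 4 mm off its walls). The point is its centre, half-way up; z along its axis.
- tub_mid (a point): Square white tub with an orange lid, 66 x 66 mm, 88 mm high, about 0.25 kg, standing upright on the bench between the dropper bottle and the dish. The point is its centre, half-way up; x and y parallel to its sides, z up.
- jar_mid (a point): Round blue jar with a white cap and paper label, 64 mm diameter, 112 mm high, about 0.22 kg, leaning in one bay of the slanted rack. The point is its centre, half-way up; z along its axis towards the cap.
- canister_mid (a point): Square white canister with a green lid, 64 x 64 mm, 148 mm high, about 0.25 kg, leaning in the other bay of the slanted rack. The point is its centre, half-way up; z along its axis towards the lid; its y is the rack's y.
- rack: Fixed metal rack, base 130 x 220 mm, two bays 132 mm apart along its y. Things in them lean 30 degrees, tops towards the rack's -x (towards the robot). A bay has a floor square to the leaning axis, a 50 mm wide bed under the leaning side up to 95 mm along the axis, and blue cheeks at its +y and -y, 71 mm apart, up to 35 mm: draw things out along the axis by 40 mm. Origin: centre of underside; z up.
- dropper: Bystander: slim green bottle with a black cap, 42 mm diameter, 110 mm high, standing about 12 mm from the tub's +x side; it leaves no comfortable room for a finger there. Origin: centre of its underside.
- dish: Bystander: white bowl, rim diameter 68 mm, 28 mm high, near the tub's -x side. Origin: centre of its underside.
- beaker: Bystander: glass beaker, 70 mm diameter, 95 mm high, right of the robot. Origin: centre of its underside.
- wash: Bystander: white wash bottle with a red cap, 64 mm diameter, 170 mm high, standing behind the work area. Origin: centre of its underside.
- lidspare: Bystander: loose blue lid, a disc 80 mm across and 12 mm thick, behind the work area. Origin: centre of its underside.
There are look-alikes about, which are no part of the job. What is shaped like the part that bears canister_mid but turquoise is not meant.

How it is judged:
At the end, for the whole second after the job is handed in: Tub, jar, canister and amber jar each stand in the crate: centre within 43 mm of the crate's centre along both its x and y, base within 4 mm of the crate's floor, within 0.09 rad of upright, at rest and released (x of tub_mid in the frame of crate between -0.043 and 0.043 m and y of tub_mid in the frame of crate between -0.043 and 0.043 m and z of each of tub_mid, amber_mid in the frame of crate below 0.053 m and angle between each of tub_mid, jar_mid, canister_mid, amber_mid's own z axis and vertical below 0.09 rad and linear speed of each of tub, jar, canister, amber below 0.02 m/s and x of jar_mid in the frame of crate between -0.043 and 0.043 m and y of jar_mid in the frame of crate between -0.043 and 0.043 m and z of jar_mid in the frame of crate below 0.065 m and x of canister_mid in the frame of crate between -0.043 and 0.043 m and y of canister_mid in the frame of crate between -0.043 and 0.043 m and z of canister_mid in the frame of crate below 0.083 m and x of amber_mid in the frame of crate between -0.043 and 0.043 m and y of amber_mid in the frame of crate between -0.043 and 0.043 m); the robot touches nothing.
It fails at once if a loose bystander (dropper bottle, dish, beaker, wash bottle, spare lid) is shifted by more than 30 mm (distance of any of dropper, dish, beaker, wash, lidspare from where it was at the start of the episode above 0.03 m).
It fails at once if the dropper bottle is tipped over (angle between dropper's own z axis and vertical above 0.5 rad).
It fails at once if one of the containers is dropped: it moves faster than 0.7 m/s while the fingers do not hold it ((linear speed of tub above 0.7 m/s and contact force between the fingers and tub below 0.05 N) or (linear speed of jar above 0.7 m/s and contact force between the fingers and jar below 0.05 N) or (linear speed of canister above 0.7 m/s and contact force between the fingers and canister below 0.05 N) or (linear speed of amber above 0.7 m/s and contact force between the fingers and amber below 0.05 N)).
It fails at once if the amber jar is lifted out of the crate or tipped (z of amber_mid in the frame of crate above 0.085 m or angle between amber_mid's own z axis and vertical above 0.5 rad).
It also fails if it takes over 72 s, if anything falls off the work surface, if the arm or the gripper's body presses on something with over 40 N, if the wrist force passes 120 N, or if a joint passes its speed limit or range.

## Working session

There is one attempt and no reset: what is moved stays moved. The work goes in short steps, Python scripts to look and compute and a shell command to move; the robot and the scene stay as the last step left them, time stands still between calls to the robot, and variables do not carry over. Pictures are saved under pics/ and viewed, at most 10 in all, crops included, and the job is handed in when it is done.

```bash
ls; mkdir -p pics; cat > h.py <<'E'
import numpy as np, cv2
from workcell import r, camera, search_frame, trace
E
python3 - <<'E'
from h import *
o=r.observe(); print({k:np.round(v,3).tolist() for k,v in o.items()}, r.tcp_to_grasp)
a=camera("scene"); b=camera("top")
for n,c in (("scene",a),("top",b)):
    cv2.imwrite(f"pics/{n}0.png",c["image"][:,:,::-1])
    print(n,np.round(c["intrinsics"],1).tolist(),np.round(c["world_from_camera"],4).tolist(), [k for k in c])
    for q in ["crate","amber_mid","tub_mid","jar_mid","canister_mid","rack","dropper","dish","beaker","wash"]:
        print(q,[(np.round(d["box"]).tolist(),round(d["confidence"],2)) for d in search_frame(n,q)][:3])
E
```

```text
pics
{'time_s': 0.0, 'joint_positions': [1.105, 0.354, 1.634, -0.0, 1.155, -0.002], 'qvel': [0.0, -0.001, 0.0, 0.002, -0.0, -0.001], 'joint_efforts': [0.0, -60.524, -34.206, 0.0, 0.009, -0.0], 'eef_pos': [0.279, 0.559, 0.231], 'orientation': [0.23, 0.973, -0.001, -0.0], 'contact_force': [-0.274, -0.466, -0.05], 'wrist_torque': [-0.008, -0.048, 0.023], 'finger_force': 0.0, 'grip_width': 1.0} 0.0187
scene [[520.9, 0.0, 281.9], [0.0, 520.9, 211.0], [0.0, 0.0, 1.0]] [[0.7895, -0.4785, 0.3845, 1.14], [0.6138, 0.6211, -0.4874, -0.8135], [-0.0056, 0.6208, 0.784, 1.309], [0.0, 0.0, 0.0, 1.0]] ['image', 'intrinsics', 'world_from_camera']
crate [([198.0, 235.0, 272.0, 308.0], 0.86)]
amber_mid [([214.0, 265.0, 237.0, 299.0], 0.57)]
tub_mid [([334.0, 146.0, 356.0, 178.0], 0.7)]
jar_mid [([264.0, 193.0, 295.0, 233.0], 0.59), ([216.0, 266.0, 238.0, 300.0], 0.48)]
canister_mid [([283.0, 107.0, 317.0, 150.0], 0.8), ([214.0, 180.0, 238.0, 226.0], 0.67), ([253.0, 140.0, 281.0, 186.0], 0.66)]
rack [([255.0, 194.0, 335.0, 251.0], 0.56)]
dropper [([354.0, 149.0, 371.0, 180.0], 0.64), ([368.0, 187.0, 392.
[... 493 characters left out ...]
.0, 221.0], 0.54), ([199.0, 124.0, 229.0, 154.0], 0.54)]
amber_mid [([204.0, 124.0, 229.0, 155.0], 0.69), ([360.0, 192.0, 388.0, 219.0], 0.6), ([418.0, 260.0, 447.0, 285.0], 0.4)]
tub_mid [([157.0, 193.0, 188.0, 226.0], 0.66)]
jar_mid [([274.0, 195.0, 299.0, 228.0], 0.88)]
canister_mid [([202.0, 258.0, 251.0, 306.0], 0.92), ([219.0, 186.0, 254.0, 224.0], 0.9), ([127.0, 276.0, 183.0, 307.0], 0.81)]
rack [([230.0, 180.0, 304.0, 239.0], 0.67)]
dropper [([154.0, 183.0, 173.0, 200.0], 0.49), ([359.0, 192.0, 385.0, 220.0], 0.4)]
dish [([176.0, 228.0, 198.0, 250.0], 0.94)]
beaker [([417.0, 260.0, 448.0, 287.0], 0.96), ([150.0, 185.0, 176.0, 199.0], 0.38)]
wash [([203.0, 122.0, 230.0, 155.0], 0.93)]
```

View pics/top0.png

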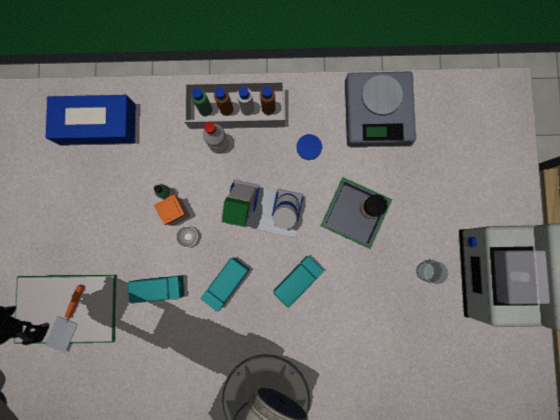

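View pics/scene0.png

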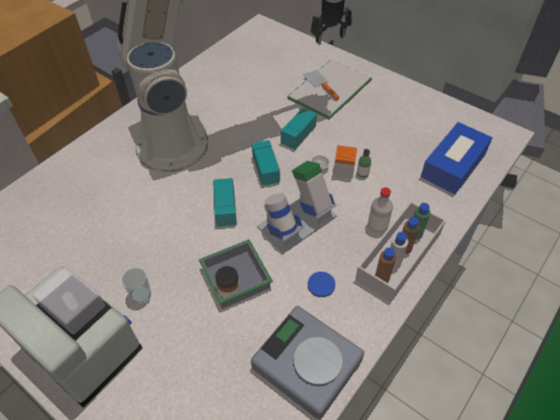

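The top view shows the crate at (357,212) with the amber jar in its upper-right corner. The rack has the green-lidded canister at (240,203) and the jar at (287,209). The tub is at (170,209), the dropper at (162,190) and the dish at (187,237); the three turquoise look-alikes are nearer the robot. The scene view agrees. Next I fit silhouettes.

```bash
cat > h.py <<'E'
import numpy as np, cv2
from scipy.optimize import minimize
from scipy.spatial.transform import Rotation as R
from workcell import r, camera, search_frame, trace
def shot(name):
    o=r.observe(); c=camera(name); c["name"]=name
    if name=="wrist":
        T=np.eye(4); T[:3,:3]=R.from_quat(o["orientation"]).as_matrix(); T[:3,3]=o["eef_pos"]
        c["W"]=T@c["mount"]
    else: c["W"]=c["world_from_camera"]
    return c
def proj(c,P):
    p=(np.asarray(P)-c["W"][:3,3])@c["W"][:3,:3]; K=c["intrinsics"]
    x,y,z=p[:,0],-p[:,1],-p[:,2]
    if c["name"]=="wrist":
        h=np.hypot(x,y)+1e-12; t=np.arctan2(h,z)/h; u,v=x*t,y*t
    else: u,v=x/z,y/z
    return np.c_[K[0,0]*u+K[0,2],K[1,1]*v+K[1,2]]
def box(a,b,h): 
    g=np.linspace(-1,1,9); e=[]
    for s in (-1,1):
        for t in (-1,1):
            e+=[(s*a/2,t*b/2,k*h/2) for k in g]+[(k*a/2,s*b/2,t*h/2) for k in g]+[(s*a/2,k*b/2,t*h/2) for k in g]
    return np.array(e)
def cyl(d,h,d2=None):
    a=np.linspace(0,2*np.pi,40); o=np.ones(40)
    return np.r_[np.c_[d/2*np.cos(a),d/2*np.sin(a),-o*h/2],np.c_[(d2 or d)/2*np.cos(a),(d2 or d)/2*np.sin(a),o*h/2]]
def mask(c,q,near):
    best=[d for d in trace(c["name"],q) if np.hypot(*(np.array([(d["box"][0]+d["box"][2])/2,(d["box"][1]+d["box"][3])/2])-near))<25]
    return best[0]["region"] if best else None
S=4
def sil(c,P,shape):
    m=np.zeros((shape[0]*S,shape[1]*S),np.uint8)
    h=cv2.convexHull(((proj(c,P)+.5)*S*16).astype(np.int32).reshape(-1,1,2)); cv2.fillConvexPoly(m,h,1,shift=4); return m
def iou(c,P,M):
    big=cv2.resize(cv2.GaussianBlur(M.astype(np.float32),(0,0),.7),None,fx=S,fy=S,interpolation=cv2.INTER_LINEAR)
    m=sil(c,P,M.shape); return 1-np.minimum(m,big).sum()/np.maximum(m,big).sum()
def fit(f,x0,d):
    x0=np.array(x0,float); n=len(x0); best=None
    for k in range(3):
        s=np.vstack([x0]+[x0+np.eye(n)[i]*d[i]*(-1)**k/(1+k) for i in range(n)])
        q=minimize(f,x0,method="Nelder-Mead",options=dict(initial_simplex=s,xatol=1e-4,fatol=1e-5,maxiter=250)); x0=q.x
    return q.x,q.fun
Rz=lambda a:R.from_euler("z",a).as_matrix()
LEAN=R.from_euler("y",-np.pi/6).as_matrix()
def back(c,uv,z):
    K=c["intrinsics"]; d=c["W"][:3,:3]@np.array([(uv[0]-K[0,2])/K[0,0],-(uv[1]-K[1,2])/K[1,1],-1]); o=c["W"][:3,3]
    return o+d*(z-o[2])/d[2]
E
python3 - <<'E'
from h import *
cs=[shot("top"),shot("scene")]
near={"crate":[(357,213),(235,271)],"tub_mid":[(172,209),(345,162)],"jar_mid":[(287,211),(279,213)],"canister_mid":[(237,205),(314,190)],"amber_mid":[(374,206),(226,282)]}
M={q:[mask(c,q,n) for c,n in zip(cs,v)] for q,v in near.items()}
print({q:[None if m is None else int(m.sum()) for m in v] for q,v in M.items()})
def run(q,model,zc,yaw0):
    def f(p,only=None): return sum(iou(c,model@Rz(p[2]).T+[p[0],p[1],zc],m) for c,m in zip(cs,M[q]) if m is not None and (only is None or c is only))
    x0=[*back(cs[0],near[q][0],zc)[:2],yaw0]
    x,v=fit(f,x0,[.01,.01,.15]); print(q,np.round(x,4),round(v,3),[np.round(fit(lambda p:f(p,c),x,[.004,.004,.05])[0],4) for c,m in zip(cs,M[q]) if m is not None])
run("crate",np.r_[box(.161,.161,.012)+[0,0,.0165],box(.15,.15,.045)],.0225,-.4)
run("tub_mid",box(.066,.066,.088),.044,.4)
run("amber_mid",cyl(.062,.088),.049,0)
t=back(cs[0],near["canister_mid"][0],.1)
def g(p):
    Rr=Rz(p[3])@LEAN; P=box(.064,.064,.148)@Rr.T+p[:3]; J=cyl(.064,.112)@Rr.T+p[:3]+Rr@[0,p[4],-.018]
    return [iou(c,X,m) for q,X in(("canister_mid",P),("jar_mid",J)) for c,m in zip(cs,M[q]) if m is not None]
x,v=fit(lambda p:sum(g(p)),[*t,-.1,-.132],[.015,.015,.015,.1,.004])
print("can x y z yaw dy",np.round(x,4),np.round(g(x),3)); print("jar",np.round(x[:3]+Rz(x[3])@LEAN@[0,x[4],-.018],4))
E
```

```text
{'crate': [2404, 2295], 'tub_mid': [687, 660], 'jar_mid': [673, None], 'canister_mid': [1054, 1359], 'amber_mid': [517, 577]}
crate [ 0.5421 -0.2765 -0.4521] 0.502 [array([ 0.543 , -0.2773, -0.45  ]), array([ 0.5414, -0.2762, -0.447 ])]
tub_mid [0.5564 0.2658 0.4461] 0.238 [array([0.5576, 0.2669, 0.464 ]), array([0.5558, 0.2656, 0.4475])]
amber_mid [ 0.5586 -0.3249 -0.0677] 0.335 [array([ 0.5593, -0.3258, -0.0782]), array([ 0.5538, -0.3207, -0.0472])]
can x y z yaw dy [ 0.5667  0.0607  0.112  -0.2189 -0.1307] [0.1   0.114 0.12 ]
jar [ 0.5471 -0.0688  0.0964]
```

```bash
cat >> h.py <<'E'
def plan(pos,ydeg,tiltz=None):
    """rows numbers from the measured pose to TCP pos, tool y at world angle ydeg (tool z down, or along tiltz)"""
    o=r.observe(); A=R.from_quat(o["orientation"]).as_matrix()
    z=np.array([0,0,-1.]) if tiltz is None else np.array(tiltz)
    y=np.array([np.cos(np.radians(ydeg)),np.sin(np.radians(ydeg)),0]); y-=z*(y@z); y/=np.linalg.norm(y)
    B=np.c_[np.cross(y,z),y,z]
    s=A.T@(np.array(pos)-o["eef_pos"])/.3; t=R.from_matrix(A.T@B).as_rotvec()/1.5
    print("t",round(o["time_s"],2),"q6",round(o["joint_positions"][5],2),"shift",np.round(s,3).tolist(),"turn",np.round(t,3).tolist())
E
python3 -c "
from h import *
plan([.556,.266,.2],-64.4)"
```

```text
t 1.7 q6 -0.0 shift [-1.261, -0.461, 0.104] turn [-0.0, 0.0, 1.487]
```

```bash
python3 -m jog '[1,-0.2,-0.07,0,0,0,0.12, 1,-0.4,-0.15,0,0,0,0.24, 1,-0.6,-0.22,0,0,0,0.36, 1,-0.8,-0.3,0,0,0,0.48, 1,-0.95,-0.38,0,0,0,0.6, 1,-0.95,-0.46,0,0,0,0.72, 1,-0.95,-0.46,0.05,0,0,0.8]'
python3 -c "
from h import *
plan([.556,.266,.2],-64.4)"
```

```text
time_s: 2.58
eef_pos: [0.4734, 0.3066, 0.2171]
orientation: [0.742, 0.671, 0.001, 0.0]
contact_force: [-0.2, -0.5, 0.1]
grip_width: 0.999
finger_force: 0.0
t 2.58 q6 0.67 shift [-0.107, 0.288, 0.057] turn [0.0, -0.001, 0.683]
```

```bash
python3 -m jog '[1,-0.02,0.05,0,0,0,0.12, 1,-0.04,0.1,0.01,0,0,0.24, 1,-0.06,0.15,0.02,0,0,0.36, 1,-0.08,0.22,0.03,0,0,0.48, 1,-0.1,0.28,0.04,0,0,0.6, 1,-0.107,0.288,0.057,0,0,0.683, 1,-0.107,0.288,0.057,0,0,0.683]'
python3 - <<'E'
from h import *
plan([.5564,.2658,.05],-64.4)
c=shot("wrist"); cv2.imwrite("pics/w1.png",c["image"][:,:,::-1])
print(np.round(c["intrinsics"],1).tolist(),np.round(c["mount"],3).tolist())
ds=trace("wrist","tub_mid"); print([(np.round(d["box"]),d["confidence"]) for d in ds], proj(c,[[.5564,.2658,.088]]))
m=ds[0]["region"]
f=lambda p:iou(c,box(.066,.066,.088)@Rz(p[2]).T+[p[0],p[1],.044],m)
print(fit(f,[.5564,.2658,.446],[.006,.006,.1]))
E
```

```text
time_s: 3.45
eef_pos: [0.5557, 0.2677, 0.1987]
orientation: [0.974, 0.225, -0.0, 0.0]
contact_force: [0.6, 0.2, -0.5]
grip_width: 1.0
finger_force: 0.0
t 3.45 q6 1.56 shift [-0.0, 0.007, 0.496] turn [0.0, 0.001, 0.005]
[[325.2, 0.0, 278.1], [0.0, 325.2, 211.4], [0.0, 0.0, 1.0]] [[0.0, 0.964, 0.267, 0.068], [1.0, -0.0, 0.0, 0.0], [0.0, 0.267, -0.964, -0.143], [0.0, 0.0, 0.0, 1.0]]
[(array([238., 154., 322., 249.]), 0.96)] [[280.19565399 208.51396847]]
(array([0.55722373, 0.26651826, 0.47586845]), np.float64(0.041453778743743896))
```

View pics/w1.png

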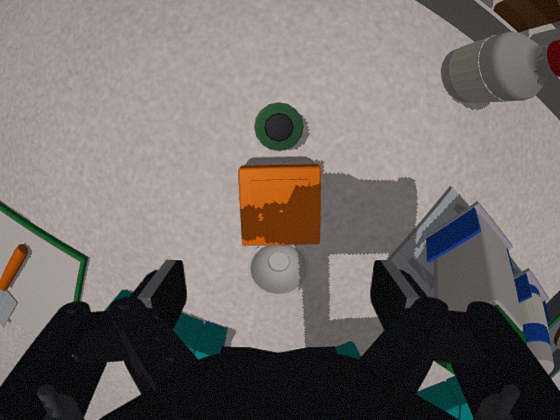

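The wrist view shows the tub's lid at (280,205), with the dropper above it at (279,126) and the dish at (275,268). The fit is clean, giving (0.557, 0.2665) and a yaw of 27.3°. Both finger sides are free, so I go down and grip.

```bash
python3 -m jog '[1,0.003,0.006,0.12,0,0,-0.015, 1,0.003,0.006,0.25,0,0,-0.015, 1,0.003,0.006,0.38,0,0,-0.015, 1,0.003,0.006,0.47,0,0,-0.015, 1,0.003,0.006,0.497,0,0,-0.015, 1,0.003,0.006,0.497,0,0,-0.015, 0.6,0.003,0.006,0.497,0,0,-0.015, 0.6,0.003,0.006,0.497,0,0,-0.015, 0.6,0.003,0.006,0.497,0,0,-0.015, 0.6,0.003,0.006,0.497,0,0,-0.015]' 50
```

```text
time_s: 4.8
eef_pos: [0.5584, 0.2675, 0.0518]
orientation: [0.972, 0.236, 0.001, -0.0]
contact_force: [-0.3, 1.3, 7.8]
grip_width: 0.766
finger_force: 57.0
```

```bash
python3 -m jog '[0.6,0,0,-0.1,0,0,0, 0.6,0,0,-0.3,0,0,0, 0.6,0,0,-0.5,0,0,0, 0.6,0,0,-0.7,0,0,0, 0.6,0,0,-0.83,0,0,0, 0.6,0,0,-0.83,0,0,0]'
python3 -c "
from h import *
plan([.5889,-.2592,.30],-25.9)"
```

```text
time_s: 5.55
eef_pos: [0.5588, 0.2675, 0.3031]
orientation: [0.972, 0.236, 0.003, -0.001]
contact_force: [-0.6, 0.2, -2.8]
grip_width: 0.763
finger_force: 57.6
t 5.55 q6 1.54 shift [-0.715, 1.606, 0.006] turn [0.002, -0.004, -0.429]
```

```bash
python3 -m jog '[0.6,-0.04,0.1,0,0,0,0, 0.6,-0.11,0.25,0,0,0,0, 0.6,-0.19,0.42,0,0,0,-0.05, 0.6,-0.26,0.58,0,0,0,-0.1, 0.6,-0.34,0.76,0,0,0,-0.15, 0.6,-0.41,0.9,0,0,0,-0.2, 0.6,-0.43,0.97,0,0,0,-0.25]'
python3 -c "
from h import *
plan([.5889,-.2592,.25],-25.9)"
```

```text
time_s: 6.42
eef_pos: [0.5746, -0.0534, 0.2971]
orientation: [0.911, 0.413, -0.001, -0.001]
contact_force: [-0.3, 0.2, -3.5]
grip_width: 0.764
finger_force: 57.4
t 6.42 q6 0.62 shift [-0.484, 0.488, 0.157] turn [-0.002, 0.001, -0.178]
```

```bash
python3 -m jog '[0.6,-0.1,0.1,0,0,0,-0.05, 0.6,-0.22,0.22,0.03,0,0,-0.1, 0.6,-0.34,0.34,0.06,0,0,-0.15, 0.6,-0.43,0.44,0.1,0,0,-0.178, 0.6,-0.484,0.488,0.15,0,0,-0.178, 0.6,-0.484,0.488,0.157,0,0,-0.178, 0.6,-0.484,0.488,0.157,0,0,-0.178]'
python3 - <<'E'
from h import *
plan([.5889,-.2592,.06],-25.9)
c=shot("wrist"); cv2.imwrite("pics/w2.png",c["image"][:,:,::-1])
I=c["image"].copy()
P=np.array([[.0805*a,.0805*b,.045] for a,b in((-1,-1),(1,-1),(1,1),(-1,1))])@Rz(1.119).T+[.5421,-.2765,0]
print(proj(c,P))
cv2.polylines(I,[np.int32(proj(c,np.concatenate([np.linspace(P[i],P[(i+1)%4],12) for i in range(4)])))],True,(255,0,255),1)
cv2.imwrite("pics/w2.png",I[:,:,::-1])
E
```

```text
time_s: 7.3
eef_pos: [0.5899, -0.2554, 0.2511]
orientation: [0.848, 0.53, -0.0, -0.001]
contact_force: [0.3, 1.0, -2.5]
grip_width: 0.767
finger_force: 57.4
t 7.3 q6 0.04 shift [-0.013, 0.004, 0.637] turn [-0.001, -0.0, -0.001]
[[316.77476454 283.91547947]
 [321.60064212 148.86544335]
 [174.90106941 150.71386991]
 [186.20659163 282.28714814]]
```

View pics/w2.png

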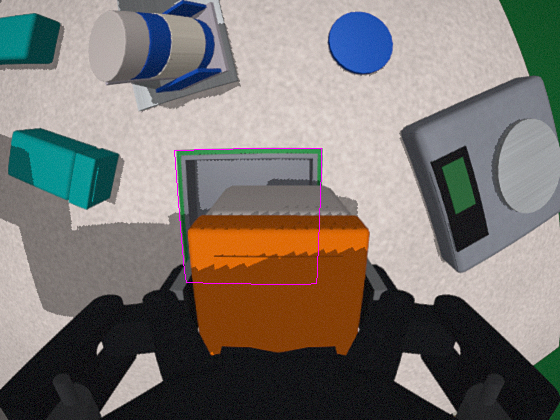

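The predicted rim outline lies on the crate's green band: corners (175,151) and (322,149), within about 1 px. The tub is held square, so I descend to just above the rim and re-check.

```bash
python3 -m jog '[0.6,0,0,0.15,0,0,0, 0.6,0,0,0.3,0,0,0, 0.6,0,0,0.44,0,0,0, 0.6,0,0,0.44,0,0,0, 0.6,0,0,0.44,0,0,0]'
python3 - <<'E'
from h import *
plan([.5889,-.2592,.0568],-25.9)
E
```

```text
time_s: 7.98
eef_pos: [0.5916, -0.2564, 0.122]
orientation: [0.848, 0.531, 0.001, 0.001]
contact_force: [0.2, 0.1, -2.7]
grip_width: 0.764
finger_force: 57.5
t 7.97 q6 0.04 shift [-0.012, -0.005, 0.217] turn [0.002, -0.0, -0.0]
```

```bash
python3 -m jog '[0.6,-0.012,-0.005,0.04,0,0,0, 0.6,-0.012,-0.005,0.1,0,0,0, 0.6,-0.012,-0.005,0.15,0,0,0, 0.6,-0.012,-0.005,0.19,0,0,0, 0.6,-0.012,-0.005,0.205,0,0,0, 0.6,-0.012,-0.005,0.213,0,0,0, 0.6,-0.012,-0.005,0.213,0,0,0]'
python3 - <<'E'
from h import *
plan([.5889,-.2592,.0568],-25.9)
E
```

```text
time_s: 8.85
eef_pos: [0.5873, -0.2592, 0.0568]
orientation: [0.848, 0.53, -0.0, -0.0]
contact_force: [-3.8, -0.3, 3.5]
grip_width: 0.766
finger_force: 58.4
t 8.85 q6 0.04 shift [0.002, 0.005, -0.0] turn [-0.0, 0.0, -0.001]
```

```bash
python3 -m jog '[0.95,-0.012,-0.005,0,0,0,0, 0.95,0,0,0,0,0,0, 0.95,0,0,0,0,0,0, 0.95,0,0,-0.1,0,0,0, 0.95,0,0,-0.3,0,0,0, 0.95,0,0,-0.5,0,0,0, 0.95,0,0,-0.67,0,0,0, 1,0,0,-0.67,0,0,0]'
python3 - <<'E'
from h import *
c=shot("top"); ds=trace("top","tub_mid"); print([np.round(d["box"]) for d in ds])
cc=Rz(1.119)
m=mask(c,"tub_mid",(345,200)) 
if m is not None:
    x,v=fit(lambda p:iou(c,box(.066,.066,.088)@Rz(p[2]).T+[p[0],p[1],.049],m),[.588,-.26,1.119],[.006,.006,.1]); print(x,v,cc.T[:2,:2]@(x[:2]-[.5421,-.2765]))
a=Rz(-.2189)@LEAN[:,2]; plan(np.array([.5471,-.0688,.0964])+.149*a,-102.5,-a)
E
```

```text
time_s: 9.85
eef_pos: [0.5899, -0.2601, 0.2623]
orientation: [0.848, 0.53, 0.002, 0.004]
contact_force: [-0.2, 0.9, -1.3]
grip_width: 0.999
finger_force: 0.0
[array([338., 182., 353., 207.])]
[ 0.59329085 -0.24431491  0.57221015] 0.5799269676208496 [ 0.05130479 -0.03200314]
t 10.0 q6 0.04 shift [0.454, -0.638, 0.103] turn [-0.234, 0.296, 0.869]
```

```bash
python3 -m jog '[1,0.06,-0.08,0.01,-0.03,0.037,0.11, 1,0.12,-0.16,0.02,-0.06,0.074,0.22, 1,0.17,-0.24,0.03,-0.09,0.11,0.33, 1,0.23,-0.32,0.04,-0.12,0.15,0.44, 1,0.29,-0.4,0.05,-0.15,0.19,0.55, 1,0.35,-0.48,0.06,-0.18,0.22,0.66, 1,0.4,-0.56,0.08,-0.21,0.26,0.77, 1,0.454,-0.638,0.103,-0.234,0.296,0.869, 1,0.454,-0.638,0.103,-0.234,0.296,0.869, 1,0.454,-0.638,0.103,-0.234,0.296,0.869]'
python3 - <<'E'
from h import *
a=Rz(-.2189)@LEAN[:,2]; plan(np.array([.5471,-.0688,.0964])+.149*a,-102.5,-a)
w=shot("wrist"); I=w["image"].copy()
ms=[mask(w,q,proj(w,[p])[0]) for q,p in(("canister_mid",[.5667,.0607,.112]),("jar_mid",[.5471,-.0688,.0964]))]
t=shot("top"); 
mt=mask(t,"tub_mid",(345,200))
if mt is not None:
    x,v=fit(lambda p:iou(t,box(.066,.066,.088)@Rz(p[2]).T+[p[0],p[1],.049],mt),[.588,-.26,1.119],[.006,.006,.1]); print("tub",x,v,Rz(1.119).T[:2,:2]@(x[:2]-[.5421,-.2765]))
def g(p):
    Rr=Rz(p[3])@LEAN; P=box(.064,.064,.148)@Rr.T+p[:3]; J=cyl(.064,.112)@Rr.T+p[:3]+Rr@[0,p[4],-.018]
    return P,J
for d in trace("wrist","jar_mid"): print(d["box"],d["confidence"])
x0=np.array([.5667,.0607,.112,-.2189,-.1307])
for P in g(x0): cv2.polylines(I,[cv2.convexHull(np.float32(proj(w,P))).astype(int)],True,(255,0,255),1)
if ms[1] is not None:
    F=lambda p:sum(iou(w,X,m) for X,m in zip(g(p),ms) if m is not None)
    print(F(x0)); x,v=fit(F,x0,[.006,.006,.006,.06,.004]); print([m is not None for m in ms],np.round(x,4),v,"jar",x[:3]+Rz(x[3])@LEAN@[0,x[4],-.018])
    for P in g(x): cv2.polylines(I,[cv2.convexHull(np.float32(proj(w,P))).astype(int)],True,(255,255,0),1)
cv2.imwrite("pics/w3.png",I[:,:,::-1])
E
```

```text
time_s: 11.25
eef_pos: [0.4729, -0.0519, 0.224]
orientation: [0.961, -0.104, 0.256, 0.028]
contact_force: [0.3, -0.7, 0.3]
grip_width: 1.003
finger_force: 0.0
t 11.25 q6 1.89 shift [0.007, 0.001, -0.001] turn [-0.0, 0.001, 0.002]
tub [ 0.58767433 -0.26192662  1.12242104] 0.10946875810623169 [ 0.0330081  -0.03463912]
[239.5, 154.8, 322.9, 248.2] 0.84
0.1519574
[True, True] [ 0.5706  0.0656  0.1033 -0.2181 -0.1363] 0.08397114276885986 jar [ 0.54987403 -0.06941593  0.08772331]
```

View pics/w3.png

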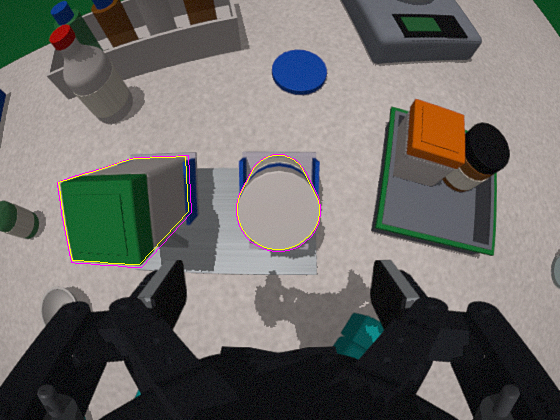

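The wrist view shows the jar's cap at (279,203) inside the fitted outline, and the canister at (125,210). The tub stands squarely in its corner at crate coordinates (33, -35) mm, beside the amber jar. Next is the jar grasp.

```bash
python3 - <<'E'
from h import *
a=Rz(-.2185)@LEAN[:,2]; plan(np.array([.5485,-.0691,.092])+.002*a,-102.5,-a)
E
```

```text
t 11.55 q6 1.89 shift [-0.009, -0.003, 0.505] turn [0.001, -0.001, -0.0]
```

```bash
python3 -m jog '[1,-0.003,-0.003,0.1,0,0,0, 1,-0.006,-0.003,0.22,0,0,0, 1,-0.009,-0.003,0.33,0,0,0, 1,-0.009,-0.003,0.42,0,0,0, 1,-0.009,-0.003,0.48,0,0,0, 1,-0.009,-0.003,0.505,0,0,0, 1,-0.009,-0.003,0.505,0,0,0]'
python3 - <<'E'
from h import *
a=Rz(-.2185)@LEAN[:,2]; plan(np.array([.5485,-.0691,.092])+.002*a,-102.5,-a)
E
python3 -m jog '[0.6,0,0,0,0,0,0, 0.6,0,0,0,0,0,0, 0.6,0,0,0,0,0,0, 0.6,0,0,0,0,0,0]' 40
```

```text
time_s: 12.42
eef_pos: [0.5472, -0.0688, 0.0931]
orientation: [0.96, -0.105, 0.258, 0.029]
contact_force: [0.2, -0.5, 0.3]
grip_width: 1.0
finger_force: 0.0
t 12.43 q6 2.64 shift [0.002, 0.0, -0.001] turn [0.001, -0.001, 0.0]
time_s: 12.92
eef_pos: [0.547, -0.0685, 0.0943]
orientation: [0.96, -0.105, 0.259, 0.029]
contact_force: [-3.3, -3.0, 7.2]
grip_width: 0.74
finger_force: 42.7
```

```bash
python3 -m jog '[0.6,0,0,-0.05,0,0,0, 0.6,0,0,-0.12,0,0,0, 0.6,0,0,-0.2,0,0,0, 0.6,0,0,-0.3,0,0,0, 0.6,0,0,-0.4,0,0,0, 0.6,0,0,-0.5,0,0,0, 0.6,0,0,-0.55,0,0,0]'
python3 - <<'E'
from h import *
print(r.observe()["joint_positions"].round(2) if hasattr(r.observe()["joint_positions"],"round") else r.observe()["joint_positions"])
plan([.4953,-.2927,.25],-115.9)
E
```

```text
time_s: 13.8
eef_pos: [0.4654, -0.0497, 0.2376]
orientation: [0.96, -0.105, 0.259, 0.028]
contact_force: [-0.4, -0.2, -3.4]
grip_width: 0.743
finger_force: 44.9
[-0.05 -0.14  2.3  -0.19  0.47  1.89]
t 13.8 q6 1.89 shift [0.257, 0.769, 0.101] turn [-0.041, -0.349, 0.152]
```

```bash
python3 -m jog '[0.6,0.03,0.09,0.01,-0.005,-0.05,0.02, 0.6,0.08,0.24,0.03,-0.012,-0.11,0.045, 0.6,0.14,0.4,0.05,-0.02,-0.18,0.08, 0.6,0.19,0.56,0.07,-0.03,-0.25,0.11, 0.6,0.23,0.69,0.09,-0.037,-0.31,0.135, 0.6,0.257,0.769,0.101,-0.041,-0.349,0.152, 0.6,0.257,0.769,0.101,-0.041,-0.349,0.152, 0.6,0.257,0.769,0.101,-0.041,-0.349,0.152]'
python3 - <<'E'
from h import *
plan([.4953,-.2927,.13],-115.9)
c=shot("scene"); p=proj(c,[r.observe()["eef_pos"]])[0]
ds=trace("scene","jar_mid"); o=r.observe()["eef_pos"]; print(p,[d["box"] for d in ds])
w=shot("wrist"); print([d["box"] for d in trace("wrist","jar_mid")])
m=[d["region"] for d in trace("wrist","jar_mid") if d["box"][3]>250]
cv2.imwrite("pics/w4.png",w["image"][:,:,::-1])
E
```

```text
time_s: 14.8
eef_pos: [0.4956, -0.2922, 0.2484]
orientation: [0.975, -0.224, -0.0, -0.0]
contact_force: [0.1, 0.4, -3.1]
grip_width: 0.74
finger_force: 44.8
t 14.8 q6 1.49 shift [0.0, 0.002, 0.395] turn [-0.0, 0.001, 0.0]
[210.52764552 221.11361519] [[199.5, 203.9, 227.6, 241.2]]
[[186.3, 181.5, 371.1, 353.5]]
```

View pics/w4.png

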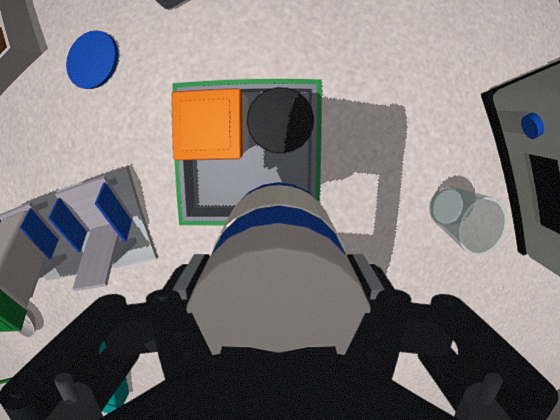

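The wrist view shows the jar held centred, with the tub at (207,124), the amber jar at (280,120) and its target corner free. I descend to just above the rim.

```bash
python3 -m jog '[0.6,0,0.002,0.12,0,0,0, 0.6,0,0.002,0.25,0,0,0, 0.6,0,0.002,0.37,0,0,0, 0.6,0,0.002,0.395,0,0,0, 0.6,0,0.002,0.395,0,0,0]'
python3 - <<'E'
from h import *
plan([.4953,-.2927,.07],-115.9)
E
```

```text
time_s: 15.68
eef_pos: [0.4961, -0.2936, 0.1311]
orientation: [0.975, -0.224, -0.0, 0.0]
contact_force: [-0.5, -0.1, -2.9]
grip_width: 0.735
finger_force: 44.8
t 15.68 q6 1.49 shift [-0.004, -0.002, 0.204] turn [0.0, 0.0, 0.0]
```

```bash
python3 -m jog '[0.6,-0.004,-0.002,0.06,0,0,0, 0.6,-0.004,-0.002,0.13,0,0,0, 0.6,-0.004,-0.002,0.185,0,0,0, 0.6,-0.004,-0.002,0.204,0,0,0, 0.6,-0.004,-0.002,0.204,0,0,0]'
```

```text
time_s: 16.3
eef_pos: [0.495, -0.2927, 0.0692]
orientation: [0.975, -0.224, -0.0, 0.0]
contact_force: [0.2, 0.3, -2.6]
grip_width: 0.739
finger_force: 44.8
```

```bash
python3 -m jog '[0.6,0,0,0.01,0,0,0, 0.6,0,0,0.017,0,0,0, 0.6,0,0,0.017,0,0,0]'; python3 -m jog '[0.6,0,0,0.005,0,0,0, 0.6,0,0,0.008,0,0,0, 0.6,0,0,0.008,0,0,0]'
```

```text
time_s: 16.68
eef_pos: [0.495, -0.2926, 0.0644]
orientation: [0.975, -0.224, -0.0, 0.0]
contact_force: [-0.6, -0.7, -2.8]
grip_width: 0.737
finger_force: 44.8
time_s: 17.05
eef_pos: [0.4951, -0.2927, 0.0622]
orientation: [0.975, -0.224, -0.0, 0.0]
contact_force: [-1.9, 1.2, 2.4]
grip_width: 0.738
finger_force: 45.4
```

```bash
python3 -m jog '[0.92,0,0,0,0,0,0, 0.92,0,0,0,0,0,0, 0.92,0,0,0,0,0,0, 0.92,0,0,-0.08,0,0,0, 0.92,0,0,-0.28,0,0,0, 0.92,0,0,-0.48,0,0,0, 1,0,0,-0.66,0,0,0, 1,0,0,-0.66,0,0,0]'
python3 - <<'E'
from h import *
a=Rz(-.2185)@LEAN[:,2]; plan(np.array([.5687,.0632,.1077])+.154*a,-102.5,-a)
E
```

```text
time_s: 18.05
eef_pos: [0.4973, -0.2939, 0.2648]
orientation: [0.975, -0.224, 0.004, 0.002]
contact_force: [1.1, -1.0, -0.4]
grip_width: 1.0
finger_force: 0.0
t 18.05 q6 1.49 shift [-0.556, -1.115, 0.073] turn [0.042, 0.342, -0.152]
```

```bash
python3 -m jog '[1,-0.06,-0.12,0,0.005,0.04,-0.02, 1,-0.15,-0.3,0,0.01,0.08,-0.04, 1,-0.24,-0.48,0,0.02,0.14,-0.06, 1,-0.33,-0.66,0.02,0.025,0.2,-0.09, 1,-0.41,-0.83,0.04,0.03,0.26,-0.12, 1,-0.47,-0.95,0.06,0.04,0.32,-0.14, 1,-0.49,-0.98,0.073,0.042,0.342,-0.152]'
python3 - <<'E'
from h import *
a=Rz(-.2185)@LEAN[:,2]; plan(np.array([.5687,.0632,.1077])+.154*a,-102.5,-a)
E
```

```text
time_s: 18.92
eef_pos: [0.4894, 0.0385, 0.2362]
orientation: [0.962, -0.103, 0.253, 0.026]
contact_force: [-0.6, 0.9, 0.3]
grip_width: 0.999
finger_force: 0.0
t 18.93 q6 2.31 shift [-0.006, -0.138, -0.022] turn [-0.003, 0.006, 0.002]
```

```bash
python3 -m jog '[1,0,-0.1,-0.02,0,0,0, 1,-0.006,-0.138,-0.022,-0.003,0.006,0.002, 1,-0.006,-0.138,-0.022,-0.003,0.006,0.002, 1,-0.006,-0.138,-0.022,-0.003,0.006,0.002]'
python3 - <<'E'
from h import *
w=shot("wrist"); t=shot("top"); I=w["image"].copy()
p0=np.array([.5687,.0632,.1077,-.2185])
print([np.round(d["box"]) for d in trace("wrist","canister_mid")],proj(w,[p0[:3]]))
m=mask(w,"canister_mid",proj(w,[p0[:3]+[-.03,.007,.05]])[0])
G=lambda p:box(.064,.064,.148)@(Rz(p[3])@LEAN).T+p[:3]
x=p0
if m is not None:
    a=Rz(p0[3])@LEAN
    # lateral offsets and yaw only (depth settled by the jar's contact)
    q,v=fit(lambda s:iou(w,G(np.r_[p0[:3]+a@[s[0],s[1],0],s[2]]),m),[0,0,p0[3]],[.005,.005,.05]); x=np.r_[p0[:3]+a@[q[0],q[1],0],q[2]]; print(np.round(q,4),v,np.round(x,4))
for p,c in ((p0,(255,0,255)),(x,(255,255,0))): cv2.polylines(I,[cv2.convexHull(np.float32(proj(w,G(p)))).astype(int)],True,c,1)
cv2.imwrite("pics/w5.png",I[:,:,::-1])
mj=mask(t,"jar_mid",(383,230))
if mj is not None:
    q,v=fit(lambda s:iou(t,cyl(.064,.112)+[s[0],s[1],.061],mj),[.495,-.293],[.005,.005]); print("jar",q,v,Rz(1.119).T[:2,:2]@(q-[.5421,-.2765]))
a=Rz(x[3])@LEAN[:,2]; plan(x[:3]+.024*a,-90+np.degrees(x[3]),-a)
E
```

```text
time_s: 19.42
eef_pos: [0.495, 0.0772, 0.242]
orientation: [0.96, -0.107, 0.257, 0.029]
contact_force: [0.2, -0.1, -0.6]
grip_width: 1.0
finger_force: 0.0
[array([229., 152., 322., 264.]), array([156.,  10., 218., 122.]), array([ 85., 416.,  99., 420.])] [[274.95029468 198.80271699]]
[ 0.0008 -0.0013 -0.2192] 0.04628080129623413 [ 0.5691  0.0618  0.1081 -0.2192]
jar [ 0.49479801 -0.29436724] 0.09554469585418701 [-0.03672573  0.03475539]
t 19.68 q6 2.49 shift [-0.008, -0.005, 0.434] turn [0.002, -0.0, -0.003]
```

View pics/w5.png

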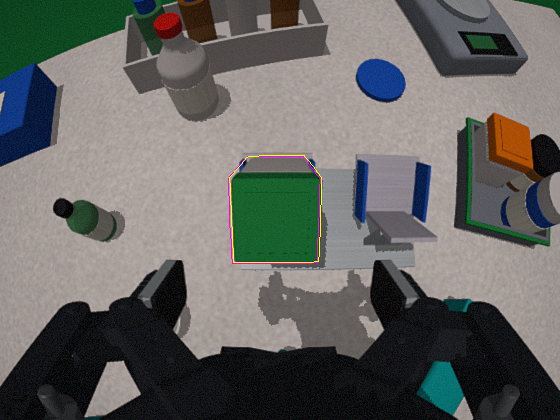

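The outlines agree to about 1 mm: the lid is at (276,217), and the jar stands in the crate at (-37, 35) mm. Joint 6 is near its limit at 2.49, so I flip the gripper half a turn first.

```bash
python3 -m jog '[1,0,0,0,0,0,-0.12, 1,0,0,0,0,0,-0.24, 1,0,0,0,0,0,-0.36, 1,0,0,0,0,0,-0.48, 1,0,0,0,0,0,-0.6, 1,0,0,0,0,0,-0.72, 1,0,0,0,0,0,-0.84, 1,0,0,0,0,0,-0.96, 1,0,0,0,0,0,-1]'; python3 -m jog '[1,0,0,0,0,0,-0.12, 1,0,0,0,0,0,-0.24, 1,0,0,0,0,0,-0.36, 1,0,0,0,0,0,-0.48, 1,0,0,0,0,0,-0.6, 1,0,0,0,0,0,-0.72, 1,0,0,0,0,0,-0.84, 1,0,0,0,0,0,-0.96, 1,0,0,0,0,0,-1]'
python3 - <<'E'
from h import *
a=Rz(-.219)@LEAN[:,2]; print(np.round(r.observe()["joint_positions"],2)); plan(np.array([.5691,.0618,.1081])+.024*a,90-12.55,-a)
E
```

```text
time_s: 20.8
eef_pos: [0.4955, 0.0773, 0.2428]
orientation: [0.775, 0.577, 0.168, 0.197]
contact_force: [0.4, 0.6, -0.0]
grip_width: 1.001
finger_force: 0.0
time_s: 21.92
eef_pos: [0.4955, 0.0772, 0.2428]
orientation: [0.174, 0.95, -0.011, 0.259]
contact_force: [-0.1, -0.4, -0.1]
grip_width: 1.0
finger_force: 0.0
[ 0.33 -0.06  2.21 -0.5   0.59 -0.51]
t 21.93 q6 -0.51 shift [0.008, 0.003, 0.434] turn [-0.002, 0.001, -0.095]
```

```bash
python3 -m jog '[1,0,0,0,0,0,-0.095, 1,0.008,0.003,0.06,-0.002,0,-0.095, 1,0.008,0.003,0.15,-0.002,0,-0.095, 1,0.008,0.003,0.25,-0.002,0,-0.095, 1,0.008,0.003,0.34,-0.002,0,-0.095, 1,0.008,0.003,0.4,-0.002,0,-0.095, 1,0.008,0.003,0.434,-0.002,0,-0.095, 1,0.008,0.003,0.434,-0.002,0,-0.095]'
python3 - <<'E'
from h import *
a=Rz(-.219)@LEAN[:,2]; print(np.round(r.observe()["joint_positions"],2)); plan(np.array([.5691,.0618,.1081])+.024*a,90-12.55,-a)
E
```

```text
time_s: 22.92
eef_pos: [0.5573, 0.0643, 0.1282]
orientation: [0.107, 0.96, -0.028, 0.257]
contact_force: [-0.0, 0.3, 1.0]
grip_width: 0.998
finger_force: 0.0
[ 0.25  0.24  2.22 -0.84  0.31 -0.33]
t 22.93 q6 -0.33 shift [-0.001, 0.0, -0.002] turn [-0.0, -0.0, -0.002]
```

```bash
python3 -m jog '[0.6,0,0,0,0,0,0, 0.6,0,0,0,0,0,0, 0.6,0,0,0,0,0,0, 0.6,0,0,0,0,0,0, 0.6,0,0,-0.04,0,0,0, 0.6,0,0,-0.1,0,0,0, 0.6,0,0,-0.18,0,0,0, 0.6,0,0,-0.28,0,0,0, 0.6,0,0,-0.38,0,0,0, 0.6,0,0,-0.5,0,0,0, 0.6,0,0,-0.6,0,0,0, 0.6,0,0,-0.6,0,0,0]' 50
python3 - <<'E'
from h import *
print(np.round(r.observe()["joint_positions"],2)); plan([.5259,-.2297,.30],-25.9)
E
```

```text
time_s: 24.42
eef_pos: [0.4696, 0.0849, 0.2867]
orientation: [0.106, 0.959, -0.026, 0.26]
contact_force: [0.2, -0.2, -2.3]
grip_width: 0.744
finger_force: 57.1
[ 0.38 -0.16  2.19 -0.44  0.71 -0.69]
t 24.43 q6 -0.69 shift [-0.38, -0.982, 0.165] turn [0.318, 0.248, 1.17]
```

```bash
python3 -m jog '[0.6,-0.02,-0.05,0,0.03,0.024,0.11, 0.6,-0.05,-0.13,0,0.06,0.047,0.22, 0.6,-0.08,-0.22,0,0.09,0.07,0.33, 0.6,-0.12,-0.32,0.02,0.12,0.094,0.44, 0.6,-0.16,-0.42,0.04,0.15,0.117,0.55, 0.6,-0.2,-0.52,0.06,0.18,0.14,0.66, 0.6,-0.24,-0.62,0.08,0.21,0.163,0.77, 0.6,-0.28,-0.72,0.1,0.24,0.187,0.88, 0.6,-0.31,-0.8,0.13,0.26,0.205,0.97]'
python3 - <<'E'
from h import *
plan([.5259,-.2297,.28],-25.9)
E
```

```text
time_s: 25.55
eef_pos: [0.5149, -0.1737, 0.2956]
orientation: [0.759, 0.649, -0.005, 0.05]
contact_force: [0.2, -0.5, -2.4]
grip_width: 0.743
finger_force: 56.7
t 25.55 q6 -0.11 shift [-0.174, 0.061, 0.069] turn [0.053, 0.041, 0.196]
```

```bash
python3 -m jog '[0.6,-0.07,0.02,0.02,0.02,0.016,0.08, 0.6,-0.14,0.05,0.05,0.045,0.035,0.16, 0.6,-0.174,0.058,0.069,0.053,0.041,0.196, 0.6,-0.174,0.058,0.069,0.053,0.041,0.196, 0.6,-0.174,0.058,0.069,0.053,0.041,0.196, 0.6,-0.174,0.058,0.069,0.053,0.041,0.196]'
python3 - <<'E'
from h import *
plan([.5259,-.2308,.17],-25.9)
o=r.observe(); w=shot("wrist"); t=shot("top"); s=shot("scene")
e=np.array(o["eef_pos"]); c0=e-[0,0,.024]
for c in (s,t):
    pc=proj(c,[c0])[0]; ds=trace(c["name"],"canister_mid"); ds=[d for d in ds if d["region"][max(0,int(pc[1])-25):int(pc[1])+25,int(pc[0])-15:int(pc[0])+15].sum()>100]
    print(c["name"],pc,[np.round(d["box"]) for d in ds])
    if c is s and ds:
        m=ds[0]["region"]
        G=lambda p:box(.064,.064,.148)@(R.from_euler("xy",p[2:4]).as_matrix()@Rz(1.119)).T+c0+[p[0],p[1],p[4]]
        print(fit(lambda p:iou(c,G(p),m),[0,0,0,0,0],[.005,.005,.05,.05,.005]))
cv2.imwrite("pics/w6.png",w["image"][:,:,::-1])
E
```

```text
time_s: 26.3
eef_pos: [0.5249, -0.2268, 0.2819]
orientation: [0.845, 0.534, 0.0, 0.002]
contact_force: [-0.7, 0.6, -1.3]
grip_width: 0.749
finger_force: 56.7
t 26.3 q6 0.03 shift [-0.01, 0.008, 0.373] turn [0.002, 0.001, 0.006]
scene [235.62655956 208.54953102] [array([216., 182., 253., 234.])]
(array([-0.01027388,  0.00653103,  0.18962439,  0.16904897, -0.03068359]), np.float64(0.3460237979888916))
top [352.06348396 211.25513424] [array([332., 197., 365., 226.])]
```

View pics/w6.png

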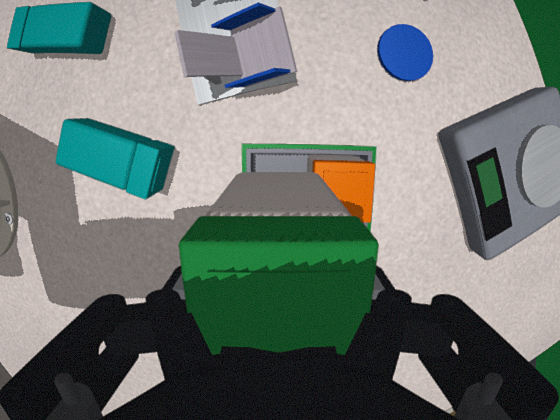

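The wrist view shows the canister held symmetrically about column 279, with its bottom edge at row 173 (columns 238–316) and its lid edge at row 241 (columns 180–378). I compare that with the model before descending.

```bash
python3 -m jog '[0.6,-0.01,0.008,0.12,0,0,0.006, 0.6,-0.01,0.008,0.17,0,0,0.006, 0.6,-0.01,0.008,0.17,0,0,0.006, 0.6,-0.01,0.008,0.17,0,0,0.006]'
python3 - <<'E'
from h import *
plan([.5259,-.2308,.17],-25.9)
c=dict(shot("wrist"),W=None); c["W"]=c["mount"]
f=lambda p:proj(c,np.array([[.032,-.032,.148],[.032,.032,.148],[.032,-.032,0],[.032,.032,0]])@R.from_euler("xy",[0,p[1]]).as_matrix().T+[p[0],0,-.05+p[2]])
for p in ((0,0,0),(.003,0,0),(0,.03,0),(0,0,.005)): print(p,f(p).round(0).tolist())
print(fit(lambda p:((f(p)-[[238,173],[316,173],[180,241],[378,241]])**2).sum(),[0,0,0],[.003,.03,.005]))
E
```

```text
time_s: 27.05
eef_pos: [0.5264, -0.2316, 0.2316]
orientation: [0.848, 0.53, 0.001, 0.002]
contact_force: [0.9, -0.4, -1.3]
grip_width: 0.743
finger_force: 56.7
t 27.05 q6 0.04 shift [0.002, -0.004, 0.205] turn [0.003, 0.001, -0.002]
(0, 0, 0) [[235.0, 171.0], [320.0, 171.0], [175.0, 241.0], [379.0, 241.0]]
(0.003, 0, 0) [[235.0, 167.0], [320.0, 167.0], [174.0, 232.0], [380.0, 232.0]]
(0, 0.03, 0) [[235.0, 166.0], [321.0, 166.0], [174.0, 242.0], [379.0, 243.0]]
(0, 0, 0.005) [[236.0, 170.0], [320.0, 170.0], [180.0, 236.0], [374.0, 236.0]]
(array([-0.00111179, -0.00494511,  0.00313635]), np.float64(28.34911647385699))
```

```bash
python3 -m jog '[0.6,0.002,-0.004,0.06,0,0,0, 0.6,0.002,-0.004,0.13,0,0,0, 0.6,0.002,-0.004,0.2,0,0,0, 0.6,0.002,-0.004,0.2,0,0,0]'
python3 - <<'E'
from h import *
plan([.5259,-.2308,.115],-25.9)
E
```

```text
time_s: 27.6
eef_pos: [0.5238, -0.2299, 0.1686]
orientation: [0.848, 0.53, -0.001, -0.0]
contact_force: [-0.1, -0.8, -1.2]
grip_width: 0.742
finger_force: 56.7
t 27.6 q6 0.04 shift [0.0, 0.008, 0.179] turn [-0.001, 0.001, -0.002]
```

```bash
python3 -m jog '[0.6,0,0.006,0.05,0,0,0, 0.6,0,0.006,0.11,0,0,0, 0.6,0,0.006,0.16,0,0,0, 0.6,0,0.006,0.185,0,0,0, 0.6,0,0.006,0.185,0,0,0]'
python3 - <<'E'
from h import *
plan([.5259,-.2308,.1],-25.9)
E
```

```text
time_s: 28.22
eef_pos: [0.5265, -0.2313, 0.1144]
orientation: [0.848, 0.53, -0.0, 0.001]
contact_force: [0.0, 0.0, -1.8]
grip_width: 0.74
finger_force: 56.7
t 28.23 q6 0.04 shift [0.0, -0.003, 0.048] turn [0.001, 0.001, -0.002]
```

```bash
python3 -m jog '[0.6,0,-0.002,0.015,0,0,0, 0.6,0,-0.002,0.03,0,0,0, 0.6,0,-0.002,0.03,0,0,0]';  python3 -m jog '[0.6,0,0,0.006,0,0,0, 0.6,0,0,0.01,0,0,0, 0.6,0,0,0.01,0,0,0]'
```

```text
time_s: 28.6
eef_pos: [0.5262, -0.2311, 0.1059]
orientation: [0.848, 0.53, 0.0, 0.001]
contact_force: [0.0, -0.1, -1.5]
grip_width: 0.741
finger_force: 56.7
time_s: 28.98
eef_pos: [0.5263, -0.2312, 0.1031]
orientation: [0.848, 0.53, 0.0, 0.001]
contact_force: [-0.4, 0.3, -2.6]
grip_width: 0.747
finger_force: 56.7
```

```bash
python3 -m jog '[0.6,0,0,0.005,0,0,0, 0.6,0,0,0.008,0,0,0, 0.6,0,0,0.008,0,0,0]';  python3 -m jog '[0.6,0,0,0.004,0,0,0, 0.6,0,0,0.006,0,0,0, 0.6,0,0,0.006,0,0,0]'
```

```text
time_s: 29.35
eef_pos: [0.5265, -0.2312, 0.1023]
orientation: [0.848, 0.53, 0.0, 0.002]
contact_force: [-6.0, 1.7, 16.2]
grip_width: 0.746
finger_force: 58.6
time_s: 29.72
eef_pos: [0.5266, -0.2312, 0.1022]
orientation: [0.848, 0.53, 0.001, 0.002]
contact_force: [-11.7, 4.1, 34.8]
grip_width: 0.738
finger_force: 60.7
```

The canister touches the floor at 0.102 m, as expected. I take off the load, release, and retreat.

```bash
python3 -m jog '[0.6,0,0,-0.009,0,0,0, 0.6,0,0,-0.009,0,0,0, 0.9,0,0,-0.009,0,0,0, 0.9,0,0,-0.009,0,0,0, 0.9,0,0,-0.009,0,0,0, 0.9,0,0,-0.1,0,0,0, 0.95,0,0,-0.3,0,0,0, 1,0,0,-0.5,0,0,0, 1,0,0,-0.7,0,0,0, 1,-0.2,-0.1,-0.75,0,0,0, 1,-0.4,-0.2,-0.75,0,0,0, 1,-0.6,-0.4,-0.75,0,0,0, 1,-0.7,-0.4,-0.75,0,0,0, 1,-0.7,-0.4,-0.75,0,0,0]'
python3 - <<'E'
from h import *
t=shot("top"); s=shot("scene")
C=lambda v:Rz(1.119).T[:2,:2]@(v-np.array([.5421,-.2765]))
rw=lambda u:Rz(1.119)[:2,:2]@np.array(u)+[.5421,-.2765]
for q,mod,h,u in (("tub_mid",box(.066,.066,.088),.088,(.033,-.035)),("jar_mid",cyl(.064,.112),.112,(-.037,.035)),("canister_mid",box(.064,.064,.148),.148,(.034,.035)),("amber_mid",cyl(.062,.088),.088,(-.036,-.036))):
    for c in (t,s):
        p=proj(c,[[*rw(u),.005+h/2]])[0]; m=mask(c,q,p)
        if m is None: print(q,c["name"],"none"); continue
        x,v=fit(lambda k:iou(c,mod@Rz(1.119).T+[*k,.005+h/2],m),rw(u),[.004,.004]); print(q,c["name"],C(x).round(4),round(v,3))
I=np.hstack([cv2.resize(t["image"][150:290,290:430],(400,400)),cv2.resize(s["image"][190:330,170:310],(400,400))])
cv2.imwrite("pics/f.png",I[:,:,::-1])
E
```

```text
time_s: 31.48
eef_pos: [0.3232, -0.3687, 0.3239]
orientation: [0.849, 0.528, -0.0, 0.002]
contact_force: [0.1, 0.6, 0.8]
grip_width: 0.995
finger_force: 0.0
tub_mid top [ 0.0323 -0.0385] 0.299
tub_mid scene [ 0.034  -0.0248] 0.15
jar_mid top [-0.0378  0.0352] 0.232
jar_mid scene [-0.036   0.0411] 0.287
canister_mid top [0.0341 0.0342] 0.111
canister_mid scene [0.0345 0.0423] 0.313
amber_mid top [-0.0382 -0.0382] 0.162
amber_mid scene [-0.0352 -0.0305] 0.202
```

View pics/f.png

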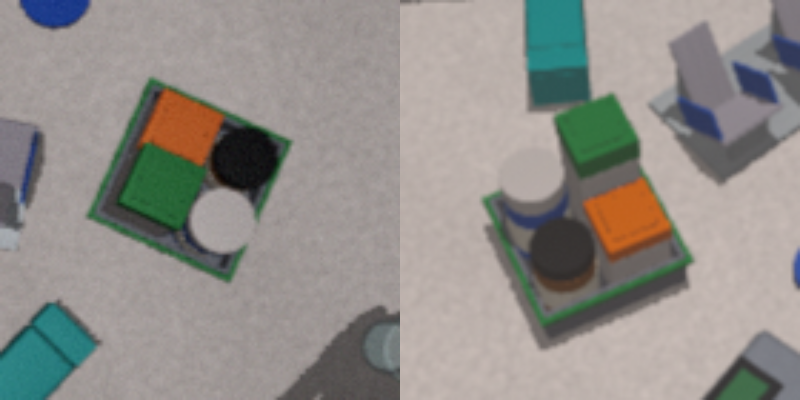

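The final view shows all four containers standing upright two by two in the crate. In the top-view half, the tub is at (185,125), the canister at (162,185), the jar at (222,220) and the amber jar at (243,157). The gripper is clear of everything.

```bash
python3 -c "
from h import *
print(r.hand_in())"
```

```text
the job is handed in; nothing more can be done
None
```

The tub, blue jar and green-lidded canister are packed upright in the crate beside the amber jar. I handed the job in at about 31.5 s without touching the bystanders; the hand-in call returned no verdict.

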